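# Polish the beads: press the pot on the sprung tumbler plate

### The job

Give the beads in the clip-lidded steel pot a short polish: take the pot off the lazy Susan, hold it upright and central on the tumbler's sprung plate, press it straight down until the plate is fully home and keep pushing firmly, with about 20 N, for two seconds, never forcing it with 30 N or more. Then put the pot gently back upright on the lazy Susan, well inside its edge, and let go. Leave the bead stand standing and the glass drop lying on the lazy Susan, and do not shift the bead dish.

Things in the scene. Friction and masses are not known exactly. Their poses are not given: they have to be found in the camera images.
- pot: Closed steel pot, loose, 0.25-0.5 kg, upright cylinder 62 mm across; origin centre of underside, z up. Plain wall 0-90 mm up, lid 58 mm across at 90-102 mm, black knob up to 108 mm. Two dark clips, 14 mm wide, on its +x and -x sides (60-98 mm up, out to 41 mm from the axis): grasp across its y axis, from above, on the wall about 70 mm up. Starts on the lazy Susan.
- susan: Lazy Susan: round white ceramic tray, 260 mm across, on a dark wooden foot fixed to the shelf; origin on its axis at the shelf surface. Tray's flat top is 38 mm above the origin. The tray revolves about the vertical axis against light friction (0.05 N m); turning it a little does no harm. The pose is that of the fixed foot.
- mixer: Press-to-run bead tumbler, fixed: white housing 150 x 130 x 52 mm (x, y, z), grey neck, aluminium collar and on top a flat black rubber plate 82 mm across. Origin centre of underside; the plate is on the vertical axis through it. The collar's clamped height differs each time and is not reported: the unpressed plate's top is 102 to 120 mm above the origin; find it by touch or sight.
- plate (a joint): How far the sprung plate is pressed down, m: 0 = up, 0.014 = fully home on its hard stop. Its spring pushes back with about 6 N at the start and 12 N at the end of the travel; beyond that the force grows steeply with hardly any more travel. It springs back up when unloaded.
- stand: Bystander, loose: small dark wooden prayer-bead stand on the lazy Susan, round foot 64 mm diameter, post, crossbar 72 mm long along y, 101 mm high; origin under the centre of its foot, z up.
- nazar: Bystander, loose: flat blue glass nazar drop lying on the lazy Susan, disc 60 mm diameter with a tip to +x (78 mm long in all), 12 mm thick; origin at the centre of the disc's underside.
- dish: Bystander, loose: white ceramic dish of tiger-eye beads on the shelf beyond the other things, 96 mm diameter, 26 mm high; origin under its centre.
Things that resemble listed ones, but are neither listed nor needed, are in the scene too. What is shaped like the pot but yellow is not meant. Of the things that look like the mixer, take the one that is nearest to the robot's base at the start.

How it is judged:
On the way:
1. the pot, upright and within 12 mm of the plate's centre, presses the plate fully home (within 1.5 mm of its stop) with 14 to 30 N for 1.5 s (value of joint plate above 0.0125 m and contact force between pot and mixer between 14 and 30 N and horizontal distance between pot and mixer below 0.012 m and angle between pot's own z axis and vertical below 0.12 rad), for 1.5 s.
At the end, for the whole second after the job is handed in: Pot upright (0.1 rad), at rest, released on the lazy Susan: centre within 105 mm of its axis, underside 33 to 46 mm above its origin. Plate up (within 3 mm). Stand upright and glass drop flat (0.1 rad), both still on the lazy Susan within 125 mm of its axis, at that height (horizontal distance between pot and susan below 0.105 m and z of pot in the frame of susan between 0.033 and 0.046 m and angle between each of pot, stand, nazar's own z axis and vertical below 0.1 rad and linear speed of pot below 0.02 m/s and value of joint plate below 0.003 m and horizontal distance between each of stand, nazar and susan below 0.125 m and z of stand in the frame of susan between 0.033 and 0.046 m and z of nazar in the frame of susan between 0.033 and 0.046 m and contact force between the fingers and pot below 0.1 N); the robot touches nothing.
It fails at once if the pot is forced onto the tumbler with more than 30 N (contact force between pot and mixer above 30 N).
It fails at once if the pot is banged down on the lazy Susan (over 60 N) (contact force between pot and susan above 60 N).
It fails at once if the bead stand is tipped over (angle between stand's own z axis and vertical above 0.5 rad).
It fails at once if the bead dish is shifted by more than 25 mm (distance of dish from where it was at the start of the episode above 0.025 m).
It also fails if it takes over 69 s, if anything falls off the work surface, if the arm or the gripper's body presses on something with over 40 N, if the wrist force passes 120 N, or if a joint passes its speed limit or range.

### The arm

A 6-joint arm with a two-finger parallel gripper is mounted at the origin on the work surface. World frame = base frame: x ahead of the robot, y to its left, z up, the work surface at z = 0. Lengths are in m, angles in rad, forces in N, time in s.
With the tool pointing down it reaches from about 0.35 to 0.975 m from the base axis. Payload 4.9 kg.
Tool frame: the origin (TCP) lies at the very end of the fingers, on their centre line; the grasp point (between the pads) lies 19 mm behind it; z points along the fingers, y is the line along which they close (so a half turn about z gives the same grasp; the last joint's range is limited). The gripper opens to 85 mm and grips with 20 to 120 N. Pads are 22 mm wide; open, the fingers measure 114 mm over their backs; the gripper's body (76 mm by 85 mm) begins 54 mm behind the grasp point. The pads swing forward as they close: fully open they stand 13 mm farther back than shut.
Start: joints at [0.984, 0.053, 1.613, -0, 1.476, -0.119], TCP at [0.282, 0.558, 0.231] pointing down, gripper open.
Joint ranges: [-3.01, 3.01], [-1.01, 2.22], [0.06, 2.58], [-1.02, 4.17], [0.09, 2.62], [-3.14, 3.14]. Speed limits (rad/s): [2.57, 2.57, 3.14, 3.14, 3.14, 3.14].

### API

Orientations are given as a unit quaternion [w, x, y, z].
In Python, from plant import manip gives the robot as it stands.
- The arm moves only by the tool send_rows, never from a script. Its argument "increments" is a list of rows, each an object of numbers: "claw": the closure, from -1 (fully open) to 1 (shut); "dx", "dy", "dz": the shift along the tool's x, y, z in units of 0.5 m (1.0 is 0.5 m); "yaw": the turn about the tool's z in units of 1.5 rad (1.0 is 1.5 rad). A call has 1 to 20 rows; each row is the pose to reach, as a shift and turn from the pose commanded when the call began, along the tool's axes at that moment; what a row does not reach only later rows make up. A row lasts 1/8 s, in which the tool goes at most 62.5 mm and 10.7 degrees, less where a joint would pass 70% of its speed; a pose out of reach is approached as far as the arm can. A call with a number of a shift or a turn outside -1 to 1 is refused whole. A call with a gripper value outside its range is refused whole. The fingers move at their own pace and stop on an object; the grip force is fixed at half the most. Time passes only in rows, so rows that repeat a pose let the fingers close. It gives the time, the measured TCP pose, the force, the opening and the grip force at its end, in the units of the state.
- manip.state(): the state, without advancing time (a new reading comes with each control period).
- manip.grab_frame(name): name is "scene" or "top" or "wrist"; returns the picture (420x560x3 uint8, red, green, blue); there is no depth.
- manip.camera_params(name): a dict with "camera_matrix" (3x3 intrinsics, pixels), "extrinsics" (4x4, takes a point from world to camera coordinates); the wrist camera has in their place "tool_from_camera" (4x4, takes a point from camera to tool coordinates, whose origin is the TCP and whose axes are the flange's). Camera axes: x right, y down, z forward; pixel columns grow to the right and rows downward; lengths in m; the calibration is good to about 2 mm. The wrist camera is an equidistant fisheye: a pixel r from the principal point sees the ray r / f radians off the axis. A picture is of the moment at which its call begins: read the wrist's pose just before it. camera_params takes no time and is no camera call.
- manip.job_done(): hands the job in; it is judged then, once.
The state is a dict: "time": time; "joint_pos": joint angles; "joint_vel": joint speeds; "joint_efforts": joint torques, N m; "tool_pos": TCP position; "tool_rot": TCP orientation; "contact_force": force on the tool from outside, world axes, zero at the start; "ft_torque": the same for the moment, N m; "gripper_width": opening from 0.0 (shut) to 1.0 (fully open); "grasp_force": force on a finger pad.
Only numpy, scipy, OpenCV 4.12 (cv2) and the standard library are available. Lean on these libraries where they do the work, as an engineer would, in place of code of your own. Each camera call takes 0.05 s, during which the arm holds its last target. There are 200 camera calls.

## Working session

There is one attempt and no reset: what is moved stays moved. The work goes in short steps, Python scripts to look and compute and a tool call to move; the robot and the scene stay as the last step left them, time stands still between calls to the robot, and variables do not carry over. Pictures are saved under pics/ and viewed, at most 10 in all, crops included, and the job is handed in when it is done.

Besides the shell and the picture viewer there is one more tool, called after "Emit:" by a JSON object that holds its "fn" and its "kwargs", one argument or row to a line. send_rows: Moves the arm, as the interface text tells. Shifts and turns lie within -1 to 1; 1 stands for 0.5 m of shift or 1.5 rad of turn. Its arguments: {"type":"object","properties":{"increments":{"type":"array","items":{"type":"object","properties":{"claw":{"type":"number"},"dx":{"type":"number"},"dy":{"type":"number"},"dz":{"type":"number"},"yaw":{"type":"number"}}}}},"required":["increments"]}

```bash
mkdir -p pics
python3 - <<'E'
from plant import manip
import cv2,numpy as np
s=manip.state();print(s)
for n in("scene","top","wrist"):
    cv2.imwrite(f"pics/{n}0.png",manip.grab_frame(n)[:,:,::-1]);p=manip.camera_params(n)
    print(n,{k:np.round(v,4).tolist() if not isinstance(v,str) else v for k,v in p.items()})
E
```

```text
{'time': 0.0, 'joint_pos': array([ 9.84016262e-01,  5.33797146e-02,  1.61430557e+00,  9.73641120e-06,
        1.47600261e+00, -1.19018351e-01]), 'joint_vel': array([ 0.00276715,  0.00054181, -0.00112309,  0.00065517, -0.00016439,
       -0.00229906]), 'joint_efforts': array([-5.65996088e-04, -3.93687129e+01, -3.70170379e+01, -1.24251210e-04,
        7.03686746e-03, -3.35968565e-06]), 'tool_pos': array([0.28146288, 0.55733139, 0.23004194]), 'tool_rot': array([-3.66626056e-04,  2.31754783e-01,  9.72773675e-01, -9.81386854e-04]), 'contact_force': array([-0.22802707,  0.03198194, -0.5706685 ]), 'ft_torque': array([-0.06436126,  0.02371251,  0.04530658]), 'grasp_force': 0.0, 'gripper_width': 0.9959458424940323}
scene {'camera_matrix': [[432.3668, 0.0, 286.7216], [0.0, 432.3668, 212.3921], [0.0, 0.0, 1.0]], 'extrinsics': [[-0.3015, 0.9534, -0.011, 0.1492], [0.6988, 0.2131, -0.6829, -0.3698], [-0.6487, -0.2136, -0.7305, 1.6251], [0.0, 0.0, 0.0, 1.0]]}
top {'camera_matrix': [[387.6662, 0.0, 280.43], [0.0, 387.6662, 219.4756], [0.0, 0.0, 1.0]], 'extrinsics': [[0.0058, -0.9999, 0.0088, 0.041], [-0.9865, -0.0072, -0.1635, 0.6043], [0.1636, -0.0078, -0.9865, 1.2557], [0.0, 0.0, 0.0, 1.0]]}
wrist {'camera_matrix': [[325.1923, 0.0, 278.9448], [0.0, 325.1923, 206.2414], [0.0, 0.0, 1.0]], 'tool_from_camera': [[0.0001, -0.9608, -0.2771, 0.0708], [1.0, -0.0001, 0.0008, 0.0001], [-0.0008, -0.2771, 0.9608, -0.1434], [0.0, 0.0, 0.0, 1.0]]}
```

View pics/scene0.png

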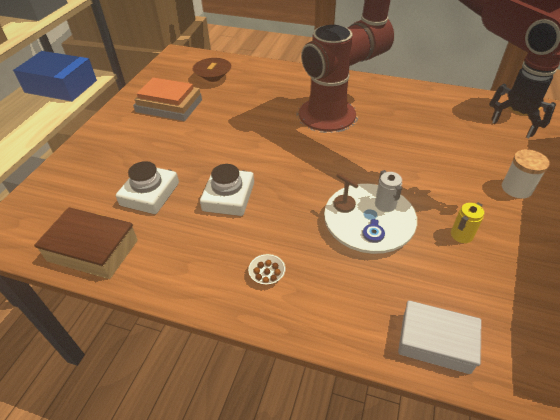

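View pics/top0.png

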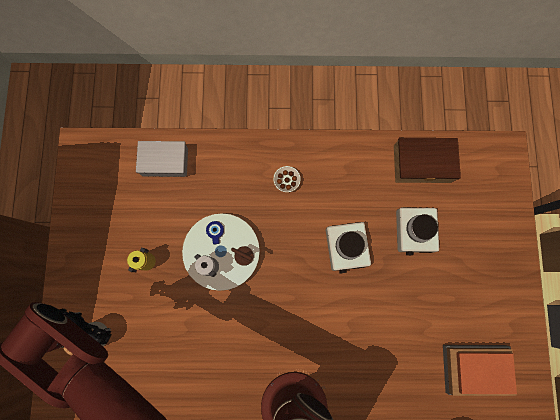

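Scene and top show these candidates. Pots: steel at scene (389,192) / top (206,265), yellow at top (137,260), which is not meant, and a glass jar with a cork lid at scene (524,174). Tumblers: top (349,246), nearer the base, and top (419,230), farther. I choose the steel pot and the tumbler at (349,246), and check them in a crop.

```bash
cat > h.py <<'E'
import numpy as np,cv2
from plant import manip
def ray(n,u,v,z):
    p=manip.camera_params(n);K=np.array(p["camera_matrix"]);E=np.array(p["extrinsics"])
    d=E[:3,:3].T@np.linalg.solve(K,[u,v,1]);c=-E[:3,:3].T@E[:3,3]
    return c+d*(z-c[2])/d[2]
def proj(n,P):
    p=manip.camera_params(n);K=np.array(p["camera_matrix"]);E=np.array(p["extrinsics"])
    q=K@(E[:3,:3]@np.array(P)+E[:3,3]);return q[:2]/q[2]
E
python3 - <<'E'
from h import *
a=cv2.imread("pics/top0.png");b=cv2.imread("pics/scene0.png")
f=lambda i,x,y:cv2.resize(i[y:y+75,x:x+100],(400,300),interpolation=cv2.INTER_CUBIC)
cv2.imwrite("pics/crop.png",np.vstack([np.hstack([f(a,175,210),f(a,305,205)]),np.hstack([f(b,330,165),f(b,190,145)])]))
print("pot",ray("top",206,265,.14),ray("scene",390,178,.14));print("tray",ray("top",221,251,.038))
print("mix",ray("top",350,245,.11),ray("scene",226,173,.11),"mix2",ray("top",423,228,.11))
print("dish",ray("top",287,179,.02))
E
```

```text
pot [0.44587527 0.27305047 0.14      ] [0.44698285 0.28036828 0.14      ]
tray [0.49749116 0.24322111 0.038     ]
mix [ 0.51332845 -0.17619065  0.11      ] [ 0.5272717  -0.17103728  0.11      ] mix2 [ 0.56958985 -0.41202052  0.11      ]
dish [0.75287246 0.02257278 0.02      ]
```

View pics/crop.png

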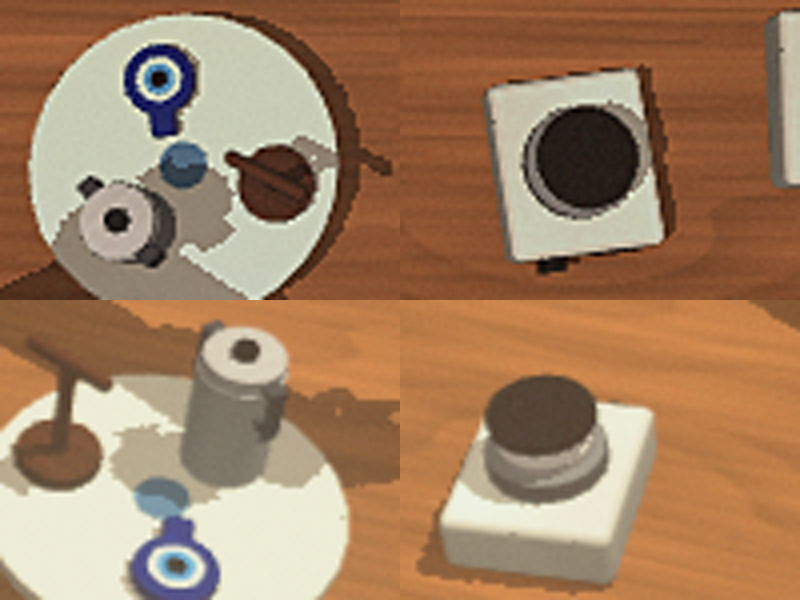

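The crop confirms the steel-lidded pot with its black knob at crop (118,221) and dark clips at (90,185) and (152,257). It also shows the tumbler plate at (587,157), the stand foot at (277,185) with its crossbar end at (230,158), and the nazar.

```bash
cat >> h.py <<'E'
from scipy.optimize import least_squares
from scipy.spatial.transform import Rotation as R
def tri(d,x0=(.5,0,.1)):
    r=least_squares(lambda x:np.concatenate([proj(n,x)-uv for n,uv in d.items()]),x0);return r.x,r.fun
def rel(P=None,yang=None):
    "increments from present pose to TCP P, tool-y world angle (deg, mod 180)"
    s=manip.state();w,x,y,z=s["tool_rot"];M=R.from_quat([x,y,z,w]).as_matrix()
    d=M.T@(np.array(P)-s["tool_pos"])/.5 if P is not None else None
    a=np.degrees(np.arctan2(M[1,1],M[0,1])); t=None
    if yang is not None: t=-((yang-a+90)%180-90);t=np.radians(t)/1.5
    return np.round(d,4),"yaw",t,"yang now",a,"tool",s["tool_pos"],"F",s["contact_force"],"t",s["time"],"w",s["gripper_width"]
E
python3 - <<'E'
from h import *
print("knob",tri({"top":(204.5,265.25),"scene":(391.25,177.5)}))
top=cv2.imread("pics/top0.png");sc=cv2.imread("pics/scene0.png")
res={}
for n,im,(x0,y0,x1,y1) in (("top",top,(332,228,370,260)),("scene",sc,(208,162,246,186))):
    g=im[y0:y1,x0:x1].max(2);m=(g<85).astype(np.uint8)
    c=max(cv2.findContours(m,cv2.RETR_EXTERNAL,cv2.CHAIN_APPROX_NONE)[0],key=cv2.contourArea)
    e=cv2.fitEllipse(c);print(n,e[0][0]+x0,e[0][1]+y0,e[1]);res[n]=(e[0][0]+x0,e[0][1]+y0)
x,f=tri(res);print("plate",x,f)
for h in(.102,.111,.12):print(h,ray("top",*res["top"],h),ray("scene",*res["scene"],h))
c1=ray("top",197.5,256.25,.13);c2=ray("top",213,274.25,.13);print("clips",c1,c2,np.degrees(np.arctan2(*(c1-c2)[[1,0]])))
print("stand foot",ray("top",175+277/4,210+185/4,.045),"bar",ray("top",175+230/4,210+158/4,.135))
m=(top[205:300,175:270].min(2)>165).astype(np.uint8)
c=np.vstack(cv2.findContours(m,cv2.RETR_EXTERNAL,cv2.CHAIN_APPROX_NONE)[0])
e=cv2.fitEllipse(cv2.convexHull(c));print("tray",e,ray("top",e[0][0]+175,e[0][1]+205,.038))
print("tray box mid",ray("top",175+30/4,251,.038),ray("top",175+338/4,251,.038))
E
```

```text
knob (array([0.44467394, 0.2808791 , 0.13987106]), array([-1.06476346,  0.13012439, -0.94432978,  0.02197505]))
top 351.4426727294922 244.03369522094727 (24.37664794921875, 25.21059226989746)
scene 224.25821495056152 170.04715156555176 (9.927559852600098, 17.379764556884766)
plate [ 0.51651422 -0.18102463  0.10960346] [ 0.02770669 -0.00980947  0.02644043  0.00343094]
0.102 [ 0.51726253 -0.18239783  0.102     ] [ 0.50878607 -0.18537859  0.102     ]
0.111 [ 0.51633901 -0.180667    0.111     ] [ 0.51794355 -0.18031867  0.111     ]
0.12 [ 0.51541549 -0.17893618  0.12      ] [ 0.52710104 -0.17525875  0.12      ]
clips [0.47315342 0.30219541 0.13      ] [0.41815434 0.25229633 0.13      ] 42.21655454119685
stand foot [0.4799723  0.16449469 0.045     ] bar [0.49438837 0.19371707 0.135     ]
tray ((45.40891647338867, 46.512428283691406), (75.25480651855469, 76.96141815185547), 47.70478820800781) [0.49576331 0.24514366 0.038     ]
tray box mid [0.49664646 0.37181079 0.038     ] [0.49833736 0.11440556 0.038     ]
```

```bash
python3 -c "
from h import *
print(rel([.446,.278,.25],132.2));print(tri({'top':(351.44,244.03),'scene':(225.1,174.25)}))"
```

```text
(array([-0.5455, -0.3506, -0.0389]), 'yaw', np.float64(-0.8028827224807086), 'yang now', np.float64(63.19731283682308), 'tool', array([0.28155401, 0.55742834, 0.23034245]), 'F', array([-0.30047555, -1.15918751, -0.53495181]), 't', 0.15, 'w', 1.0023797026148427)
(array([ 0.51736068, -0.18188758,  0.09417176]), array([-0.61685661,  0.21770663, -0.58636281, -0.07567509]))
```

Emit:
{"fn": "send_rows", "kwargs": {
  "increments": [
    {"dx": -0.27,"dy": -0.17,"dz": -0.04,"yaw": -0.4,"claw": -1},
    {"dx": -0.546,"dy": -0.351,"dz": -0.039,"yaw": -0.803,"claw": -1},
    {"dx": -0.546,"dy": -0.351,"dz": -0.039,"yaw": -0.803,"claw": -1},
    {"dx": -0.546,"dy": -0.351,"dz": -0.039,"yaw": -0.803,"claw": -1},
    {"dx": -0.546,"dy": -0.351,"dz": -0.039,"yaw": -0.803,"claw": -1},
    {"dx": -0.546,"dy": -0.351,"dz": -0.039,"yaw": -0.803,"claw": -1},
    {"dx": -0.546,"dy": -0.351,"dz": -0.039,"yaw": -0.803,"claw": -1},
    {"dx": -0.546,"dy": -0.351,"dz": -0.039,"yaw": -0.803,"claw": -1},
    {"dx": -0.546,"dy": -0.351,"dz": -0.039,"yaw": -0.803,"claw": -1},
    {"dx": -0.546,"dy": -0.351,"dz": -0.039,"yaw": -0.803,"claw": -1}
  ]
}}

```text
time: 1.4
tool_pos: [0.446, 0.2785, 0.2507]
tool_rot: [-0.0, -0.36, 0.933, -0.0]
contact_force: [-0.1, 0.1, 0.9]
gripper_width: 0.996
grasp_force: 0.0
```

```bash
cat >> h.py <<'E'
def wray(u,v,z):
    s=manip.state();w,x,y,q=s["tool_rot"];M=R.from_quat([x,y,q,w]).as_matrix()
    p=manip.camera_params("wrist");K=np.array(p["camera_matrix"]);T=np.array(p["tool_from_camera"])
    a=np.array([(u-K[0,2])/K[0,0],(v-K[1,2])/K[1,1]]);r=np.linalg.norm(a)
    d=np.array([*(np.sin(r)*a/r),np.cos(r)]);D=M@T[:3,:3]@d;c=s["tool_pos"]+M@T[:3,3]
    return c+D*(z-c[2])/D[2]
E
python3 -c "
from h import *
print(rel([.446,.278,.1],132.2))
cv2.imwrite('pics/w1.png',manip.grab_frame('wrist')[:,:,::-1])"
```

```text
(array([ 0.0006, -0.0007,  0.3013]), 'yaw', np.float64(7.732769964333551e-06), 'yang now', np.float64(132.20066458262434), 'tool', array([0.44603829, 0.27848509, 0.25067418]), 'F', array([-0.12448865,  0.09448853,  0.91836099]), 't', 1.4, 'w', 0.9961161233264034)
```

View pics/w1.png

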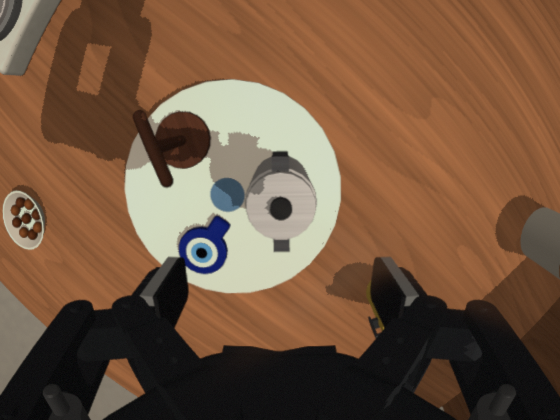

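The wrist view shows the pot knob at (281,208) with clips at (280,155) and (281,245), in line with tool x, so the yaw is right. Tray spans columns 125–340 and rows 80–293; stand foot is at (182,139), nazar at (203,252).

```bash
python3 -c "
from h import *
for n,a in dict(knob=(281,208,.146),tray=(232.5,186.5,.038),trayL=(125,186,.038),trayR=(340,186,.038),stand=(182,141,.045),naz=(203,252,.05)).items(): print(n,wray(*a))
P=wray(281,208,.146);print(rel([P[0],P[1],.091]))"
```

```text
knob [0.44665177 0.28195737 0.146     ]
tray [0.48785346 0.24619866 0.038     ]
trayL [0.57628869 0.14529616 0.038     ]
trayR [0.40554675 0.33585241 0.038     ]
stand [0.48467095 0.16990824 0.045     ]
naz [0.56896978 0.26973919 0.05      ]
(array([-0.0055,  0.0044,  0.3195]), 'yaw', None, 'yang now', np.float64(132.2115092365651), 'tool', array([0.44609353, 0.27847662, 0.25072762]), 'F', array([ 0.61803772, -0.04526828,  0.25476088]), 't', 1.45, 'w', 1.0046114100111674)
```

Emit:
{"fn": "send_rows", "kwargs": {
  "increments": [
    {"dx": -0.003,"dy": 0.003,"dz": 0.1,"claw": -1},
    {"dx": -0.003,"dy": 0.003,"dz": 0.2,"claw": -1},
    {"dx": -0.003,"dy": 0.003,"dz": 0.26,"claw": -1},
    {"dx": -0.003,"dy": 0.003,"dz": 0.3,"claw": -1},
    {"dx": -0.003,"dy": 0.003,"dz": 0.333,"claw": -1},
    {"dx": -0.003,"dy": 0.003,"dz": 0.333,"claw": -1}
  ]
}}

```text
invalid input
```

Emit:
{"fn": "send_rows", "kwargs": {
  "increments": [
    {"claw": 0},
    {"claw": 1},
    {"claw": 1},
    {"claw": 1},
    {"claw": 1},
    {"claw": 1},
    {"claw": 1}
  ]
}}

```text
invalid input
```

Emit:
{"fn": "send_rows", "kwargs": {
  "increments": [
    {"dx": -0.003,"dy": 0.003,"dz": 0.1,"yaw": 0,"claw": -1},
    {"dx": -0.003,"dy": 0.003,"dz": 0.2,"yaw": 0,"claw": -1},
    {"dx": -0.003,"dy": 0.003,"dz": 0.26,"yaw": 0,"claw": -1},
    {"dx": -0.003,"dy": 0.003,"dz": 0.3,"yaw": 0,"claw": -1},
    {"dx": -0.003,"dy": 0.003,"dz": 0.333,"yaw": 0,"claw": -1},
    {"dx": -0.003,"dy": 0.003,"dz": 0.333,"yaw": 0,"claw": -1}
  ]
}}

```text
time: 2.2
tool_pos: [0.4455, 0.28, 0.083]
tool_rot: [-0.001, -0.36, 0.933, -0.0]
contact_force: [0.4, -0.6, -0.5]
gripper_width: 1.0
grasp_force: 0.0
```

Emit:
{"fn": "send_rows", "kwargs": {
  "increments": [
    {"dx": 0,"dy": 0,"dz": 0,"yaw": 0,"claw": 0},
    {"dx": 0,"dy": 0,"dz": 0,"yaw": 0,"claw": 1},
    {"dx": 0,"dy": 0,"dz": 0,"yaw": 0,"claw": 1},
    {"dx": 0,"dy": 0,"dz": 0,"yaw": 0,"claw": 1},
    {"dx": 0,"dy": 0,"dz": 0,"yaw": 0,"claw": 1},
    {"dx": 0,"dy": 0,"dz": 0,"yaw": 0,"claw": 1}
  ]
}}

```text
time: 2.95
tool_pos: [0.4475, 0.2808, 0.086]
tool_rot: [0.001, -0.36, 0.933, 0.0]
contact_force: [-0.3, 0.7, 5.9]
gripper_width: 0.714
grasp_force: 65.6
```

Emit:
{"fn": "send_rows", "kwargs": {
  "increments": [
    {"dx": 0,"dy": 0,"dz": -0.03,"yaw": 0,"claw": 1},
    {"dx": 0,"dy": 0,"dz": -0.1,"yaw": 0,"claw": 1},
    {"dx": 0,"dy": 0,"dz": -0.2,"yaw": 0,"claw": 1},
    {"dx": 0,"dy": 0,"dz": -0.3,"yaw": 0,"claw": 1},
    {"dx": 0,"dy": 0,"dz": -0.34,"yaw": 0,"claw": 1},
    {"dx": 0,"dy": 0,"dz": -0.34,"yaw": 0,"claw": 1},
    {"dx": 0,"dy": 0,"dz": -0.34,"yaw": 0,"claw": 1},
    {"dx": 0,"dy": 0,"dz": -0.34,"yaw": 0,"claw": 1}
  ]
}}

```text
time: 3.95
tool_pos: [0.4453, 0.2797, 0.2513]
tool_rot: [-0.002, -0.36, 0.933, -0.0]
contact_force: [0.6, -0.7, -3.9]
gripper_width: 0.717
grasp_force: 65.8
```

```bash
python3 -c "
from h import *
s=manip.state();print(np.round(s['joint_pos'],3),s['gripper_width'],s['grasp_force'])
print(rel([.5,-.05,.25]))"
```

```text
[ 0.419 -0.195  1.815 -0.     1.527 -1.888] 0.7174513217610566 65.84935426712036
(array([ 0.362 , -0.5619,  0.0035]), 'yaw', None, 'yang now', np.float64(132.20790171942352), 'tool', array([0.44532468, 0.27967852, 0.2513132 ]), 'F', array([ 0.56743362, -0.68834962, -3.88022791]), 't', 3.95, 'w', 0.7174513217610566)
```

Emit:
{"fn": "send_rows", "kwargs": {
  "increments": [
    {"dx": 0.05,"dy": -0.08,"dz": 0,"yaw": 0.05,"claw": 1},
    {"dx": 0.11,"dy": -0.17,"dz": 0,"yaw": 0.12,"claw": 1},
    {"dx": 0.17,"dy": -0.26,"dz": 0,"yaw": 0.2,"claw": 1},
    {"dx": 0.23,"dy": -0.36,"dz": 0,"yaw": 0.28,"claw": 1},
    {"dx": 0.29,"dy": -0.45,"dz": 0,"yaw": 0.35,"claw": 1},
    {"dx": 0.34,"dy": -0.52,"dz": 0,"yaw": 0.4,"claw": 1},
    {"dx": 0.362,"dy": -0.562,"dz": 0.003,"yaw": 0.4,"claw": 1},
    {"dx": 0.362,"dy": -0.562,"dz": 0.003,"yaw": 0.4,"claw": 1},
    {"dx": 0.362,"dy": -0.562,"dz": 0.003,"yaw": 0.4,"claw": 1},
    {"dx": 0.362,"dy": -0.562,"dz": 0.003,"yaw": 0.4,"claw": 1}
  ]
}}

```text
time: 5.2
tool_pos: [0.5009, -0.0486, 0.2524]
tool_rot: [-0.0, -0.069, 0.998, 0.0]
contact_force: [-0.1, 0.6, -2.9]
gripper_width: 0.713
grasp_force: 66.5
```

```bash
python3 -c "
from h import *
print(rel([.517,-.181,.25]))
cv2.imwrite('pics/w2.png',manip.grab_frame('wrist')[:,:,::-1])"
```

```text
(array([ 0.0046, -0.2667,  0.0047]), 'yaw', None, 'yang now', np.float64(97.91057627583793), 'tool', array([ 0.50093971, -0.04858638,  0.25241895]), 'F', array([-0.0749826 ,  0.55349712, -2.85850488]), 't', 5.2, 'w', 0.7131864131935229)
```

View pics/w2.png

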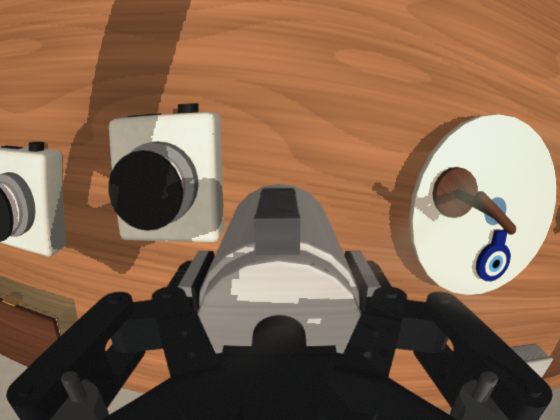

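The pot is held upright, centred between the fingers. The near tumbler's plate is at about (145,189), its housing spans (110–222, 112–242), and the tray sits undisturbed on the right.

```bash
python3 -c "
from h import *
for z in (.102,.111,.12): print(z,wray(146,189,z),'edges',wray(109,189,z),wray(183,189,z),'v',wray(146,150,z),wray(146,229,z))
from scipy.optimize import least_squares
def res(x):
    a=wray(146,189,x[2])-x; return np.concatenate([a[:2]*500,proj('top',x)-[351.44,244.03],proj('scene',x)-[225.1,174.25]])
r=least_squares(res,[.51,-.18,.11]);print(r.x,r.fun)
hc=[wray(*p,.052) for p in ((110,121),(220,114),(120,240),(217,242))];print('housing',np.mean(hc,0),hc)
"
```

```text
0.102 [ 0.51551981 -0.17790539  0.102     ] edges [ 0.5207425  -0.22052519  0.102     ] [ 0.51063872 -0.1392695   0.102     ] v [ 0.47703335 -0.17986324  0.102     ] [ 0.55763269 -0.17722266  0.102     ]
0.111 [ 0.51293326 -0.1742323   0.111     ] edges [ 0.5179961  -0.21554769  0.111     ] [ 0.50820156 -0.13677889  0.111     ] v [ 0.47562471 -0.17613023  0.111     ] [ 0.55375724 -0.17357046  0.111     ]
0.12 [ 0.51034671 -0.17055921  0.12      ] edges [ 0.51524971 -0.21057018  0.12      ] [ 0.5057644  -0.13428829  0.12      ] v [ 0.47421608 -0.17239722  0.12      ] [ 0.54988179 -0.16991827  0.12      ]
[ 0.51763084 -0.18140198  0.09427347] [ 0.05476128  0.1716178  -0.76345298  0.12990633 -0.47320267 -0.00989497]
housing [ 0.51856304 -0.17818642  0.052     ] [array([ 0.45518977, -0.25003971,  0.052     ]), array([ 0.43752957, -0.11967647,  0.052     ]), array([ 0.59976304, -0.23387186,  0.052     ]), array([ 0.58176977, -0.10915765,  0.052     ])]
```

Emit:
{"fn": "send_rows", "kwargs": {
  "increments": [
    {"dx": 0.001,"dy": -0.08,"dz": 0,"yaw": 0,"claw": 1},
    {"dx": 0.002,"dy": -0.17,"dz": 0,"yaw": 0,"claw": 1},
    {"dx": 0.004,"dy": -0.24,"dz": 0,"yaw": 0,"claw": 1},
    {"dx": 0.004,"dy": -0.263,"dz": 0.04,"yaw": 0,"claw": 1},
    {"dx": 0.004,"dy": -0.263,"dz": 0.08,"yaw": 0,"claw": 1},
    {"dx": 0.004,"dy": -0.263,"dz": 0.12,"yaw": 0,"claw": 1},
    {"dx": 0.004,"dy": -0.263,"dz": 0.145,"yaw": 0,"claw": 1},
    {"dx": 0.004,"dy": -0.263,"dz": 0.145,"yaw": 0,"claw": 1},
    {"dx": 0.004,"dy": -0.263,"dz": 0.145,"yaw": 0,"claw": 1}
  ]
}}

```text
time: 6.38
tool_pos: [0.5176, -0.18, 0.1811]
tool_rot: [0.001, -0.069, 0.998, -0.0]
contact_force: [-0.3, -0.7, -1.7]
gripper_width: 0.716
grasp_force: 66.9
```

```bash
python3 -c "
from h import *
print(rel([.517,-.179,.16]))"
```

```text
(array([0.001 , 0.0022, 0.0422]), 'yaw', None, 'yang now', np.float64(97.86060163779258), 'tool', array([ 0.51760273, -0.17999121,  0.18109452]), 'F', array([-0.31286885, -0.70885289, -1.7388541 ]), 't', 6.375, 'w', 0.7158971737162482)
```

Emit:
{"fn": "send_rows", "kwargs": {
  "increments": [
    {"dx": 0.001,"dy": 0.001,"dz": 0.01,"yaw": 0,"claw": 1},
    {"dx": 0.001,"dy": 0.001,"dz": 0.02,"yaw": 0,"claw": 1},
    {"dx": 0.001,"dy": 0.001,"dz": 0.026,"yaw": 0,"claw": 1},
    {"dx": 0.001,"dy": 0.001,"dz": 0.032,"yaw": 0,"claw": 1},
    {"dx": 0.001,"dy": 0.001,"dz": 0.032,"yaw": 0,"claw": 1}
  ]
}}

```text
time: 7.0
tool_pos: [0.5163, -0.1796, 0.1639]
tool_rot: [-0.0, -0.068, 0.998, 0.0]
contact_force: [0.8, -0.1, -3.9]
gripper_width: 0.714
grasp_force: 66.9
```

Emit:
{"fn": "send_rows", "kwargs": {
  "increments": [
    {"dx": 0,"dy": 0,"dz": 0.004,"yaw": 0,"claw": 1},
    {"dx": 0,"dy": 0,"dz": 0.008,"yaw": 0,"claw": 1},
    {"dx": 0,"dy": 0,"dz": 0.008,"yaw": 0,"claw": 1}
  ]
}}

```text
time: 7.38
tool_pos: [0.5164, -0.1796, 0.1601]
tool_rot: [-0.0, -0.068, 0.998, 0.0]
contact_force: [-0.8, -0.0, -2.6]
gripper_width: 0.713
grasp_force: 66.9
```

Emit:
{"fn": "send_rows", "kwargs": {
  "increments": [
    {"dx": 0,"dy": 0,"dz": 0.004,"yaw": 0,"claw": 1},
    {"dx": 0,"dy": 0,"dz": 0.008,"yaw": 0,"claw": 1},
    {"dx": 0,"dy": 0,"dz": 0.008,"yaw": 0,"claw": 1}
  ]
}}

```text
time: 7.75
tool_pos: [0.5164, -0.1796, 0.156]
tool_rot: [-0.0, -0.068, 0.998, 0.0]
contact_force: [0.1, 0.2, -3.0]
gripper_width: 0.713
grasp_force: 66.9
```

Emit:
{"fn": "send_rows", "kwargs": {
  "increments": [
    {"dx": 0,"dy": 0,"dz": 0.004,"yaw": 0,"claw": 1},
    {"dx": 0,"dy": 0,"dz": 0.006,"yaw": 0,"claw": 1},
    {"dx": 0,"dy": 0,"dz": 0.006,"yaw": 0,"claw": 1}
  ]
}}

```text
time: 8.12
tool_pos: [0.5165, -0.1796, 0.1531]
tool_rot: [-0.0, -0.068, 0.998, 0.0]
contact_force: [0.0, -0.1, -3.6]
gripper_width: 0.713
grasp_force: 66.9
```

Emit:
{"fn": "send_rows", "kwargs": {
  "increments": [
    {"dx": 0,"dy": 0,"dz": 0.004,"yaw": 0,"claw": 1},
    {"dx": 0,"dy": 0,"dz": 0.006,"yaw": 0,"claw": 1},
    {"dx": 0,"dy": 0,"dz": 0.006,"yaw": 0,"claw": 1}
  ]
}}

```text
time: 8.5
tool_pos: [0.5166, -0.1796, 0.1503]
tool_rot: [-0.0, -0.068, 0.998, 0.0]
contact_force: [-0.1, 0.2, -3.6]
gripper_width: 0.713
grasp_force: 66.9
```

Emit:
{"fn": "send_rows", "kwargs": {
  "increments": [
    {"dx": 0,"dy": 0,"dz": 0.004,"yaw": 0,"claw": 1},
    {"dx": 0,"dy": 0,"dz": 0.006,"yaw": 0,"claw": 1},
    {"dx": 0,"dy": 0,"dz": 0.006,"yaw": 0,"claw": 1}
  ]
}}

```text
time: 8.88
tool_pos: [0.5168, -0.1797, 0.1479]
tool_rot: [0.0, -0.068, 0.998, -0.0]
contact_force: [-2.7, 1.4, 2.5]
gripper_width: 0.713
grasp_force: 66.8
```

Emit:
{"fn": "send_rows", "kwargs": {
  "increments": [
    {"dx": 0,"dy": 0,"dz": 0.005,"yaw": 0,"claw": 1},
    {"dx": 0,"dy": 0,"dz": 0.01,"yaw": 0,"claw": 1},
    {"dx": 0,"dy": 0,"dz": 0.014,"yaw": 0,"claw": 1},
    {"dx": 0,"dy": 0,"dz": 0.014,"yaw": 0,"claw": 1},
    {"dx": 0,"dy": 0,"dz": 0.014,"yaw": 0,"claw": 1}
  ]
}}

```text
time: 9.5
tool_pos: [0.5168, -0.1797, 0.1408]
tool_rot: [0.0, -0.068, 0.998, -0.0]
contact_force: [-3.3, 1.6, 7.0]
gripper_width: 0.718
grasp_force: 67.1
```

Emit:
{"fn": "send_rows", "kwargs": {
  "increments": [
    {"dx": 0,"dy": 0,"dz": 0.004,"yaw": 0,"claw": 1},
    {"dx": 0,"dy": 0,"dz": 0.006,"yaw": 0,"claw": 1},
    {"dx": 0,"dy": 0,"dz": 0.006,"yaw": 0,"claw": 1}
  ]
}}

```text
time: 9.88
tool_pos: [0.5169, -0.1797, 0.1381]
tool_rot: [0.0, -0.068, 0.998, -0.0]
contact_force: [-3.3, 2.7, 7.1]
gripper_width: 0.71
grasp_force: 67.1
```

Emit:
{"fn": "send_rows", "kwargs": {
  "increments": [
    {"dx": 0,"dy": 0,"dz": 0.002,"yaw": 0,"claw": 1},
    {"dx": 0,"dy": 0,"dz": 0.004,"yaw": 0,"claw": 1},
    {"dx": 0,"dy": 0,"dz": 0.004,"yaw": 0,"claw": 1}
  ]
}}

```text
time: 10.25
tool_pos: [0.5169, -0.1797, 0.1363]
tool_rot: [0.0, -0.068, 0.998, -0.0]
contact_force: [-4.0, 1.8, 8.3]
gripper_width: 0.713
grasp_force: 67.1
```

Emit:
{"fn": "send_rows", "kwargs": {
  "increments": [
    {"dx": 0,"dy": 0,"dz": 0.002,"yaw": 0,"claw": 1},
    {"dx": 0,"dy": 0,"dz": 0.002,"yaw": 0,"claw": 1},
    {"dx": 0,"dy": 0,"dz": 0.002,"yaw": 0,"claw": 1}
  ]
}}

```text
time: 10.62
tool_pos: [0.517, -0.1798, 0.136]
tool_rot: [0.0, -0.068, 0.998, -0.0]
contact_force: [-5.3, 2.6, 11.1]
gripper_width: 0.715
grasp_force: 67.9
```

Emit:
{"fn": "send_rows", "kwargs": {
  "increments": [
    {"dx": 0,"dy": 0,"dz": 0.002,"yaw": 0,"claw": 1},
    {"dx": 0,"dy": 0,"dz": 0.002,"yaw": 0,"claw": 1},
    {"dx": 0,"dy": 0,"dz": 0.002,"yaw": 0,"claw": 1}
  ]
}}

```text
time: 11.0
tool_pos: [0.5171, -0.1798, 0.136]
tool_rot: [0.0, -0.068, 0.998, -0.0]
contact_force: [-7.4, 3.9, 16.1]
gripper_width: 0.715
grasp_force: 68.3
```

Emit:
{"fn": "send_rows", "kwargs": {
  "increments": [
    {"dx": 0,"dy": 0,"dz": 0,"yaw": 0,"claw": 1},
    {"dx": 0,"dy": 0,"dz": 0,"yaw": 0,"claw": 1},
    {"dx": 0,"dy": 0,"dz": 0,"yaw": 0,"claw": 1},
    {"dx": 0,"dy": 0,"dz": 0,"yaw": 0,"claw": 1}
  ]
}}

```text
time: 11.5
tool_pos: [0.5171, -0.1798, 0.136]
tool_rot: [0.0, -0.068, 0.998, -0.0]
contact_force: [-7.0, 3.9, 15.2]
gripper_width: 0.718
grasp_force: 68.3
```

Emit:
{"fn": "send_rows", "kwargs": {
  "increments": [
    {"dx": 0,"dy": 0,"dz": 0,"yaw": 0,"claw": 1},
    {"dx": 0,"dy": 0,"dz": 0,"yaw": 0,"claw": 1},
    {"dx": 0,"dy": 0,"dz": 0,"yaw": 0,"claw": 1},
    {"dx": 0,"dy": 0,"dz": 0,"yaw": 0,"claw": 1},
    {"dx": 0,"dy": 0,"dz": 0,"yaw": 0,"claw": 1},
    {"dx": 0,"dy": 0,"dz": 0,"yaw": 0,"claw": 1},
    {"dx": 0,"dy": 0,"dz": 0,"yaw": 0,"claw": 1},
    {"dx": 0,"dy": 0,"dz": 0,"yaw": 0,"claw": 1},
    {"dx": 0,"dy": 0,"dz": 0,"yaw": 0,"claw": 1},
    {"dx": 0,"dy": 0,"dz": 0,"yaw": 0,"claw": 1},
    {"dx": 0,"dy": 0,"dz": 0,"yaw": 0,"claw": 1},
    {"dx": 0,"dy": 0,"dz": 0,"yaw": 0,"claw": 1},
    {"dx": 0,"dy": 0,"dz": 0,"yaw": 0,"claw": 1},
    {"dx": 0,"dy": 0,"dz": 0,"yaw": 0,"claw": 1}
  ]
}}

```text
time: 13.25
tool_pos: [0.5171, -0.1798, 0.136]
tool_rot: [0.0, -0.068, 0.998, -0.0]
contact_force: [-7.4, 5.0, 13.9]
gripper_width: 0.713
grasp_force: 68.3
```

```bash
python3 -c "
from h import *
print(manip.state()['contact_force'])
b=manip.grab_frame('scene')[:,:,::-1];cv2.imwrite('pics/press.png',cv2.resize(b[100:220,160:320],(640,480),interpolation=cv2.INTER_CUBIC))"
```

```text
[-7.42571007  5.00988666 13.93234403]
```

View pics/press.png

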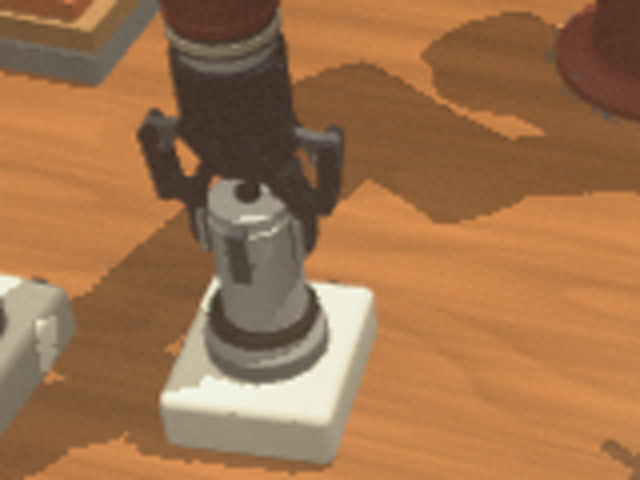

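The pot stands on the plate, central to within about 2 crop px, with the plate sunk close to the collar (centre about (265,310)). I'll check the tilt from the knob at crop (248,190) numerically.

```bash
python3 -c "
from h import *
p=proj('scene',[.517,-.18,.196]);print('knob pred crop',(p-[160,100])*4)
for d in ([.517+.011,-.18,.196],[.517,-.18+.011,.196]): print((proj('scene',d)-[160,100])*4)
p=proj('scene',[.517,-.18,.088]);print('base pred crop',(p-[160,100])*4)
s=manip.state();print(s['ft_torque'],s['time'],rel([.446,.278,.25],132.2))"
```

```text
knob pred crop [243.54946745 185.81946973]
[237.08476574 195.50749343]
[258.36225997 188.72320577]
base pred crop [261.61303045 303.19436578]
[ 0.74956209  1.32798236 -0.05546779] 13.3 (array([ 0.0158,  0.9263, -0.2283]), 'yaw', np.float64(-0.399791406395666), 'yang now', np.float64(97.84045959189324), 'tool', array([ 0.51705948, -0.17974966,  0.13600075]), 'F', array([-6.79589741,  4.11869115, 15.2009676 ]), 't', 13.3, 'w', 0.7117293364040996)
```

Emit:
{"fn": "send_rows", "kwargs": {
  "increments": [
    {"dx": 0,"dy": 0,"dz": -0.01,"yaw": 0,"claw": 1},
    {"dx": 0,"dy": 0,"dz": -0.03,"yaw": 0,"claw": 1},
    {"dx": 0,"dy": 0,"dz": -0.06,"yaw": 0,"claw": 1},
    {"dx": 0,"dy": 0,"dz": -0.12,"yaw": 0,"claw": 1},
    {"dx": 0,"dy": 0,"dz": -0.2,"yaw": 0,"claw": 1},
    {"dx": 0,"dy": 0,"dz": -0.25,"yaw": 0,"claw": 1},
    {"dx": 0,"dy": 0,"dz": -0.25,"yaw": 0,"claw": 1},
    {"dx": 0,"dy": 0,"dz": -0.25,"yaw": 0,"claw": 1}
  ]
}}

```text
time: 14.3
tool_pos: [0.5158, -0.1793, 0.2562]
tool_rot: [-0.001, -0.068, 0.998, 0.001]
contact_force: [-0.1, -0.9, -2.8]
gripper_width: 0.712
grasp_force: 67.0
```

```bash
python3 -c "
from h import *
print(rel([.4465,.2795,.25],132.2))"
```

```text
(array([0.0123, 0.9279, 0.014 ]), 'yaw', np.float64(-0.3999215326227678), 'yang now', np.float64(97.8292760664679), 'tool', array([ 0.51581878, -0.17931877,  0.25623843]), 'F', array([-0.13992016, -0.85323155, -2.79424638]), 't', 14.3, 'w', 0.7119982593108443)
```

Emit:
{"fn": "send_rows", "kwargs": {
  "increments": [
    {"dx": 0.001,"dy": 0.08,"dz": 0,"yaw": 0,"claw": 1},
    {"dx": 0.002,"dy": 0.18,"dz": 0,"yaw": -0.05,"claw": 1},
    {"dx": 0.004,"dy": 0.28,"dz": 0,"yaw": -0.12,"claw": 1},
    {"dx": 0.005,"dy": 0.38,"dz": 0,"yaw": -0.18,"claw": 1},
    {"dx": 0.007,"dy": 0.49,"dz": 0,"yaw": -0.25,"claw": 1},
    {"dx": 0.008,"dy": 0.6,"dz": 0,"yaw": -0.3,"claw": 1},
    {"dx": 0.009,"dy": 0.7,"dz": 0,"yaw": -0.35,"claw": 1},
    {"dx": 0.01,"dy": 0.8,"dz": 0,"yaw": -0.4,"claw": 1},
    {"dx": 0.012,"dy": 0.88,"dz": 0.01,"yaw": -0.4,"claw": 1},
    {"dx": 0.012,"dy": 0.92,"dz": 0.012,"yaw": -0.4,"claw": 1},
    {"dx": 0.012,"dy": 0.928,"dz": 0.012,"yaw": -0.4,"claw": 1},
    {"dx": 0.012,"dy": 0.928,"dz": 0.012,"yaw": -0.4,"claw": 1},
    {"dx": 0.012,"dy": 0.928,"dz": 0.012,"yaw": -0.4,"claw": 1}
  ]
}}

```text
time: 15.92
tool_pos: [0.4478, 0.2781, 0.2524]
tool_rot: [0.0, -0.359, 0.933, -0.0]
contact_force: [1.2, -0.4, -2.3]
gripper_width: 0.71
grasp_force: 67.1
```

```bash
python3 -c "
from h import *
print(rel([.4465,.2795,.09],132.2))"
```

```text
(array([1.000e-04, 3.900e-03, 3.247e-01]), 'yaw', np.float64(-0.0009833764272198845), 'yang now', np.float64(132.11548502157146), 'tool', array([0.44781462, 0.27814435, 0.25236664]), 'F', array([ 1.21749835, -0.44310131, -2.3250699 ]), 't', 15.925, 'w', 0.7095754318446058)
```

Emit:
{"fn": "send_rows", "kwargs": {
  "increments": [
    {"dx": 0,"dy": 0.003,"dz": 0.08,"yaw": 0,"claw": 1},
    {"dx": 0,"dy": 0.003,"dz": 0.16,"yaw": 0,"claw": 1},
    {"dx": 0,"dy": 0.003,"dz": 0.22,"yaw": 0,"claw": 1},
    {"dx": 0,"dy": 0.003,"dz": 0.26,"yaw": 0,"claw": 1},
    {"dx": 0,"dy": 0.003,"dz": 0.29,"yaw": 0,"claw": 1},
    {"dx": 0,"dy": 0.003,"dz": 0.31,"yaw": 0,"claw": 1},
    {"dx": 0,"dy": 0.003,"dz": 0.314,"yaw": 0,"claw": 1},
    {"dx": 0,"dy": 0.003,"dz": 0.314,"yaw": 0,"claw": 1}
  ]
}}

```text
time: 16.92
tool_pos: [0.4469, 0.2806, 0.0961]
tool_rot: [0.001, -0.36, 0.933, 0.0]
contact_force: [0.3, 0.3, -2.3]
gripper_width: 0.713
grasp_force: 67.1
```

Emit:
{"fn": "send_rows", "kwargs": {
  "increments": [
    {"dx": 0,"dy": 0,"dz": 0.004,"yaw": 0,"claw": 1},
    {"dx": 0,"dy": 0,"dz": 0.008,"yaw": 0,"claw": 1},
    {"dx": 0,"dy": 0,"dz": 0.008,"yaw": 0,"claw": 1}
  ]
}}

```text
time: 17.3
tool_pos: [0.4463, 0.2803, 0.0912]
tool_rot: [-0.0, -0.36, 0.933, -0.0]
contact_force: [-0.4, 0.5, -3.3]
gripper_width: 0.717
grasp_force: 67.1
```

Emit:
{"fn": "send_rows", "kwargs": {
  "increments": [
    {"dx": 0,"dy": 0,"dz": 0.002,"yaw": 0,"claw": 1},
    {"dx": 0,"dy": 0,"dz": 0.004,"yaw": 0,"claw": 1},
    {"dx": 0,"dy": 0,"dz": 0.004,"yaw": 0,"claw": 1}
  ]
}}

```text
time: 17.68
tool_pos: [0.4463, 0.2803, 0.0892]
tool_rot: [-0.0, -0.36, 0.933, 0.0]
contact_force: [-0.1, -0.7, -3.2]
gripper_width: 0.715
grasp_force: 67.1
```

Emit:
{"fn": "send_rows", "kwargs": {
  "increments": [
    {"dx": 0,"dy": 0,"dz": 0.002,"yaw": 0,"claw": 1},
    {"dx": 0,"dy": 0,"dz": 0.003,"yaw": 0,"claw": 1},
    {"dx": 0,"dy": 0,"dz": 0.003,"yaw": 0,"claw": 1}
  ]
}}

```text
time: 18.05
tool_pos: [0.4463, 0.2803, 0.0877]
tool_rot: [-0.0, -0.36, 0.933, -0.0]
contact_force: [-0.6, -1.0, -2.7]
gripper_width: 0.712
grasp_force: 67.1
```

Emit:
{"fn": "send_rows", "kwargs": {
  "increments": [
    {"dx": 0,"dy": 0,"dz": 0.001,"yaw": 0,"claw": 1},
    {"dx": 0,"dy": 0,"dz": 0.002,"yaw": 0,"claw": 1},
    {"dx": 0,"dy": 0,"dz": 0.002,"yaw": 0,"claw": 1}
  ]
}}

```text
time: 18.42
tool_pos: [0.4463, 0.2803, 0.0867]
tool_rot: [-0.0, -0.36, 0.933, -0.0]
contact_force: [0.2, 0.2, -2.4]
gripper_width: 0.71
grasp_force: 67.1
```

Emit:
{"fn": "send_rows", "kwargs": {
  "increments": [
    {"dx": 0,"dy": 0,"dz": 0.001,"yaw": 0,"claw": 1},
    {"dx": 0,"dy": 0,"dz": 0.002,"yaw": 0,"claw": 1},
    {"dx": 0,"dy": 0,"dz": 0.002,"yaw": 0,"claw": 1}
  ]
}}

```text
time: 18.8
tool_pos: [0.4464, 0.2804, 0.0861]
tool_rot: [0.0, -0.36, 0.933, 0.0]
contact_force: [-0.7, -0.9, 0.2]
gripper_width: 0.713
grasp_force: 67.0
```

Emit:
{"fn": "send_rows", "kwargs": {
  "increments": [
    {"dx": 0,"dy": 0,"dz": 0,"yaw": 0,"claw": -0.5},
    {"dx": 0,"dy": 0,"dz": 0,"yaw": 0,"claw": -0.7},
    {"dx": 0,"dy": 0,"dz": 0,"yaw": 0,"claw": -1},
    {"dx": 0,"dy": 0,"dz": 0,"yaw": 0,"claw": -1},
    {"dx": 0,"dy": 0,"dz": 0,"yaw": 0,"claw": -1},
    {"dx": 0,"dy": 0,"dz": 0,"yaw": 0,"claw": -1},
    {"dx": 0,"dy": 0,"dz": 0,"yaw": 0,"claw": -1}
  ]
}}

```text
time: 19.68
tool_pos: [0.4464, 0.2803, 0.0858]
tool_rot: [-0.0, -0.36, 0.933, 0.0]
contact_force: [0.5, 0.4, -0.4]
gripper_width: 1.0
grasp_force: 0.0
```

Emit:
{"fn": "send_rows", "kwargs": {
  "increments": [
    {"dx": 0,"dy": 0,"dz": -0.03,"yaw": 0,"claw": -1},
    {"dx": 0,"dy": 0,"dz": -0.08,"yaw": 0,"claw": -1},
    {"dx": 0,"dy": 0,"dz": -0.15,"yaw": 0,"claw": -1},
    {"dx": 0,"dy": 0,"dz": -0.25,"yaw": 0,"claw": -1},
    {"dx": 0,"dy": 0,"dz": -0.33,"yaw": 0,"claw": -1},
    {"dx": 0,"dy": 0,"dz": -0.33,"yaw": 0,"claw": -1},
    {"dx": 0,"dy": 0,"dz": -0.33,"yaw": 0,"claw": -1},
    {"dx": 0,"dy": 0,"dz": -0.33,"yaw": 0,"claw": -1}
  ]
}}

```text
time: 20.68
tool_pos: [0.4456, 0.28, 0.2492]
tool_rot: [-0.001, -0.36, 0.933, -0.0]
contact_force: [-0.2, -0.6, -0.2]
gripper_width: 0.996
grasp_force: 0.0
```

```bash
python3 -c "
from h import *
print(rel([.446,.278,.25],132.2)[-1])
a=manip.grab_frame('wrist');b=manip.grab_frame('scene')
cv2.imwrite('pics/end.png',np.hstack([cv2.resize(a,(400,300)),cv2.resize(b,(400,300))])[:,:,::-1])"
```

```text
0.9960115623164678
```

View pics/end.png

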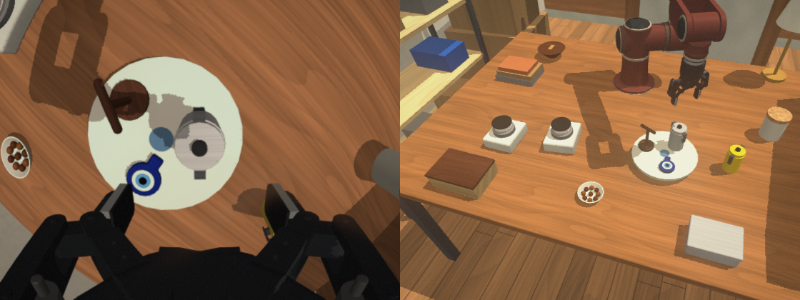

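The wrist half shows the pot upright on the tray with its knob at (199,148), the stand standing and the nazar flat. The scene half shows the plate back up and the dish unmoved, with the gripper clear.

```bash
python3 -c "
from plant import manip
print(manip.job_done())"
```

```text
the job is handed in; nothing more can be done
None
```

The job is handed in, with no verdict returned: the pot pressed the tumbler plate home at about 17–20 N for just over 2 s, then went back upright on the lazy Susan and was released; the last pictures show the stand, glass drop and dish undisturbed.

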